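# Depth-check a guide tube with a collared gauge rod and present it to the reader

## Task

Check the sloping guide tube on the test console: take the slim gauge rod from its cradle, push it into the tube until its collar stops against the mouth of the tube, hold it there a moment, and draw it right out again. Then hold the gauge level with its tip centred about 5 cm above the window of the optical reader, and finish while still holding it there, still and clear of everything else. Leave the thick gauge and all the other things on the bench where they are.

Things in the scene. Friction and masses are not known exactly. Their poses are not given: they have to be found in the camera images.
- slim_gauge: slim gauge, 182 mm long, 0.08-0.17 kg, level in its cradle: steel rod diameter 9 (tapered tip), round collar diameter 26, square handle 16 x 16. Origin on the rod's axis in the collar face that meets the tube; x axis along the rod from tip to handle, z up in the cradle. Tip at x = -80, collar x = 0 to 8, handle x = 8 to 102 (grasp from above at x = 50, pads on its two upright sides)
- slim_gauge_tip (a point): centre of the end face of the slim gauge's rod, at x = -80 mm in the gauge's frame
- slim_cradle: fixed black cradle of the slim gauge: base 175 x 50 x 10 mm high, x = -67 to 107, with two notched posts 12 thick, up to 62 high and 28 wide, under the rod (x = -45) and under the handle's end (x = 90), open between; the gauge's axis lies 60 above the bench. Origin on the bench below the gauge's origin, x as the gauge's
- thick_cradle: the same cradle, its post under the rod 36 mm wide, for the thick gauge; the two may stand either way round
- thick_gauge: the other gauge, lying in its own cradle, to be left alone: the same handle, but a thick rod of diameter 24 mm, length 60, and a collar of diameter 36: it does not fit the tube. Origin and axes as for the slim gauge
- console: fixed grey test console, 118 deep x 150 wide x 116 mm high, with a sloping aluminium panel that faces its own +x and upwards; it may stand on the left or on the right. Origin on the bench straight below the centre of the tube's mouth; the body spans x = -115 to 3, y = -75 to 75
- guide_tube: fixed steel tube through the console's panel, outside diameter 24 mm, bore 14, 90 long, open below, 25 proud of the panel. Origin at the centre of its mouth, 85 above the bench; z axis along the tube out of the mouth, rising 30 degrees above level towards the console's +x; y axis level. The rod goes in along -z until the collar rests on the mouth
- reader: fixed black optical reader, a flat box 116 x 116 x 50 mm high with a square 66 mm glass window in its top looking upwards; it stands on the side where the console is not. Origin under its centre
- reader_window (a point): centre of the reader's window, 51 mm above the bench
- screwdriver: black-handled screwdriver, 200 mm long, lying on the bench, leave it alone; origin mid-length on its underside
- connector_a: 5-way clear and orange lever connector, 20 x 33 x 14 mm, leave it alone; origin under its centre
- connector_b: 3-way clear and orange lever connector, 20 x 20 x 14 mm, leave it alone; origin under its centre
- multimeter: hand-held yellow multimeter lying on the bench, 140 x 72 x 39 mm high, leave it alone; origin under its centre
- solder_spool: white spool standing on its flange, diameter 52, 40 mm high, leave it alone; origin under its centre
- parts_tray: white divided tray, 100 x 140 x 35 mm high, leave it alone; origin under its centre
- mug: white mug, diameter 80, 90 mm high, leave it alone; origin under its centre

How it is judged:
By the outcome, as a careful person would: the job done as asked, in the order asked, and still so for the second after the job is handed in, while the arm keeps its last pose, push and grip.
It also fails if it takes over 54 s, if anything falls off the work surface, if the arm or the gripper's body presses on something with over 40 N, if the wrist force passes 120 N, or if a joint passes its speed limit or range.

## Robot

A 6-joint arm with a two-finger parallel gripper is mounted at the origin on the work surface. World frame = base frame: x ahead of the robot, y to its left, z up, the work surface at z = 0. Lengths are in m, angles in rad, forces in N, time in s.
With the tool pointing down it reaches from about 0.3 to 0.875 m from the base axis. Payload 6.4 kg.
Tool frame: the origin (TCP) lies on the front face of the gripper's body, between the roots of the fingers; the fingertips stand 73 mm ahead of it and the grasp point (between the pads) lies 54 mm ahead of it (manip.finger_overhang is the distance from the TCP to the fingertips, in m); z points along the fingers, y is the line along which they close (so a half turn about z gives the same grasp; the last joint's range is limited). The gripper opens to 85 mm and grips with 20 to 120 N. Pads are 22 mm wide; open, the fingers measure 114 mm over their backs; the gripper's body (76 mm by 85 mm) begins 54 mm behind the grasp point. The pads swing forward as they close: fully open they stand 13 mm farther back than shut.
Start: joints at [0.911, 0.181, 1.607, -0, 1.354, -0.206], TCP at [0.252, 0.517, 0.304] pointing down, gripper open.
Joint ranges: [-2.99, 2.99], [-0.89, 2.07], [0.3, 2.58], [-1.14, 4.28], [0, 2.63], [-3.12, 3.12]. Speed limits (rad/s): [2.57, 2.57, 3.01, 3.14, 3.14, 3.14].

## Interface

Orientations are given as a unit quaternion [w, x, y, z].
In Python, from station import manip, solver, telemetry, eyes gives the robot as it stands. Calls block until the motion is done:
- manip.move_to(position, orientation): joint-space move of the TCP to a pose.
- manip.move_l(position, v=0.15, frame=None, force_limit=None): straight line of the TCP; frame=None keeps the orientation; v is the mean speed in m/s. With force_limit (N) it stops when the force on the tool has changed by that much, and returns True; else False.
- manip.movej(angles): joint-space move.
- manip.set_gripper(opening, strength=None): finger opening in m; strength is the grip in N (None keeps the last); returns when the fingers have stopped.
- manip.pause(seconds).
- solver.solve_ik(position, orientation): joint angles nearest the present ones, or None.
- telemetry.get_state(): the state.
- eyes.capture(name): name is "side" or "top"; returns (picture, depth): 384x512x3 uint8, red, green, blue; 384x512 float32, m along the optical axis (not along the pixel's ray), 0 where there is no reading.
- eyes.camera_model(name): a dict with "mtx" (3x3 intrinsics, pixels), "k1" (the pictures are not rectified: a ray, as slopes to the right and down, at radius r is drawn at 1 + k1 r^2 times it, then the intrinsics apply), "extrinsics" (4x4, takes a point from camera to world coordinates). Camera axes: x right, y down, z forward; pixel columns grow to the right and rows downward; lengths in m; the calibration is good to about 2 mm. A picture is of the moment at which its call begins. camera_model takes no time and is no camera call.
A pose or a line that the arm cannot do raises manip.Unreachable and nothing moves.
- manip.finish_job(): hands the job in; it is judged then, once.
Trained networks look in the newest picture that a camera, given by its name, has taken for a name from the list of things; names that differ only in an ending like _2 or _b are one class to them, and where a whole thing is asked for, a point or a joint stands for the part that bears it (a point fixed in the world has none). Each returns a list of dicts, best first, with "score" (0 to 1); they miss things now and then, are a little off and sometimes report something else, mostly with a low value. They report only what shows in the picture. A call takes as long as a camera call.
- eyes.masks_of(camera, query): "pixels" (384x512 bool, what is visible of it) and "position" ([row, column] in pixels, amid what is visible of it).
The state is a dict: "time": time; "q": joint angles; "qd": joint speeds; "joint_efforts": joint torques, N m; "position": TCP position; "ee_rot": TCP orientation; "ft_force": force on the tool from outside, world axes, zero at the start; "ft_torque": the same for the moment, N m; "width": finger opening in m; "grasp_force": force on a finger pad.
Only numpy, scipy, OpenCV 4.12 (cv2) and the standard library are available. Lean on these libraries where they do the work, as an engineer would, in place of code of your own. Each camera call takes 0.05 s, during which the arm holds its last target. There are 200 camera calls.

## Working session

There is one attempt and no reset: what is moved stays moved. The work goes in short steps, each a Python script; the robot and the scene stay as the last script left them, time stands still between calls to the robot, and variables do not carry over. Pictures are saved under pics/ and viewed, at most 10 in all, crops included, and the job is handed in when it is done.

```bash
ls; mkdir -p pics
cat > h.py <<'E'
import numpy as np, cv2
from station import manip, solver, telemetry, eyes
def cloud(name, depth):
    """world xyz for each pixel (384x512x3), nan without reading"""
    c=eyes.camera_model(name); K=np.array(c["mtx"],float); T=np.array(c["extrinsics"])
    v,u=np.mgrid[:384,:512].astype(np.float32)
    d=np.stack([(u-K[0,2])/K[0,0],(v-K[1,2])/K[1,1]],-1); s=d.copy()
    for _ in range(20): s=d/(1+c["k1"]*(s**2).sum(-1,keepdims=True))
    P=np.dstack([s*depth[...,None],depth])@T[:3,:3].T+T[:3,3]
    P[depth<=0]=np.nan
    return P
E
python3 - <<'E'
from h import *
ims=[]
for n in ("side","top"):
    im,d=eyes.capture(n); np.savez(f"{n}0.npz",im=im,P=cloud(n,d)); 
    cv2.imwrite(f"pics/{n}0.png",im[...,::-1]); print(n,np.round(eyes.camera_model(n)["extrinsics"],3).tolist())
    for q in ["slim_gauge","thick_gauge","slim_cradle","thick_cradle","console","guide_tube","reader"]:
        P=np.load(f"{n}0.npz")["P"]
        for i,m in enumerate(eyes.masks_of(n,q)[:3]):
            print(n,q,round(m["score"],2),np.round(m["position"]),m["pixels"].sum(),np.round(np.nanmedian(P[m["pixels"]],0),3))
            np.save(f"m_{n}_{q}_{i}.npy",m["pixels"])
E
```

```text
pics
station.py
side [[0.811, -0.455, 0.368, 0.013], [-0.585, -0.63, 0.511, -0.774], [-0.001, -0.629, -0.777, 1.247], [0.0, 0.0, 0.0, 1.0]]
side slim_gauge 0.62 [179. 248.] 145 [0.597 0.073 0.065]
side slim_gauge 0.43 [248. 292.] 36 [ 0.515 -0.287  0.088]
side thick_gauge 0.8 [200. 278.] 187 [ 0.609 -0.07   0.067]
side slim_cradle 0.73 [189. 244.] 432 [0.554 0.068 0.01 ]
side thick_cradle 0.87 [207. 276.] 389 [ 0.617 -0.077  0.01 ]
side console 0.95 [260. 280.] 1801 [ 0.443 -0.304  0.104]
side console 0.7 [207. 277.] 367 [ 0.61  -0.075  0.01 ]
side guide_tube 0.52 [245. 291.] 20 [ 0.514 -0.286  0.088]
side guide_tube 0.46 [260. 283.] 1677 [ 0.442 -0.304  0.11 ]
side guide_tube 0.21 [288. 351.] 780 [ 0.588 -0.508  0.048]
side reader 0.78 [164. 215.] 753 [0.52  0.223 0.048]
side reader 0.5 [206. 278.] 407 [ 0.617 -0.076  0.01 ]
top [[-0.009, -0.995, 0.095, 0.417], [-1.0, 0.008, -0.017, 0.014], [0.016, -0.095, -0.995, 1.393], [0.0, 0.0, 0.0, 1.0]]
top thick_gauge 0.87 [164. 275.] 359 [ 0.607 -0.067  0.068]
top slim_cradle 0.7 [182. 232.] 604 [0.553 0.067 0.01 ]
top thick_cradle 0.96 [158. 273.] 531 [ 0.63  -0.058  0.01 ]
top thick_cradle 0.39 [133. 163.] 297 [0.728 0.288 0.021]
top console 0.74 [210. 348.] 2192 [ 0.465 -0.281  0.113]
top guide_tube 0.54 [195. 350.] 68 [ 0.513 -0.287  0.086]
top reader 0.6 [193. 174.] 1356 [0.524 0.236 0.05 ]
```

Run:
```python
import cv2
a=cv2.imread("pics/side0.png")[110:350,150:450]; b=cv2.imread("pics/top0.png")[90:330,110:430]
cv2.imwrite("pics/side0c.png",cv2.resize(a,(750,600),interpolation=cv2.INTER_CUBIC)); cv2.imwrite("pics/top0c.png",cv2.resize(b,(800,600),interpolation=cv2.INTER_CUBIC))
```

```text
(no output)
```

View pics/side0c.png

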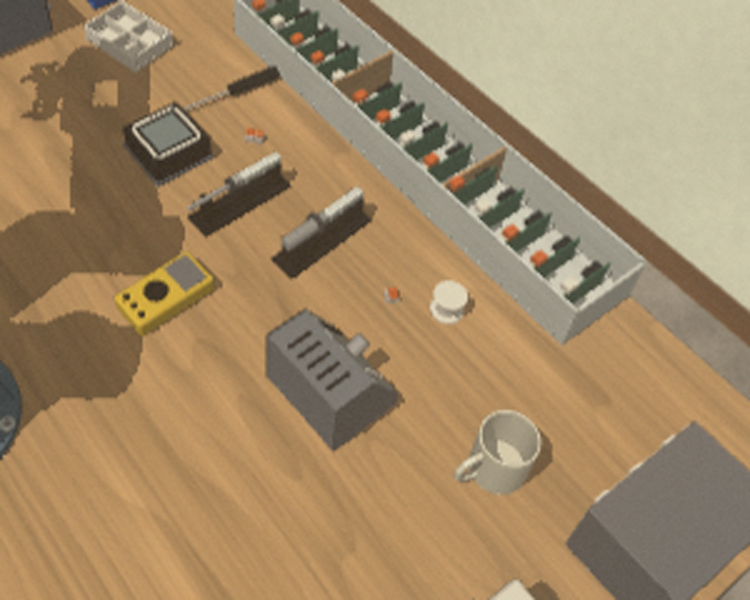

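View pics/top0c.png

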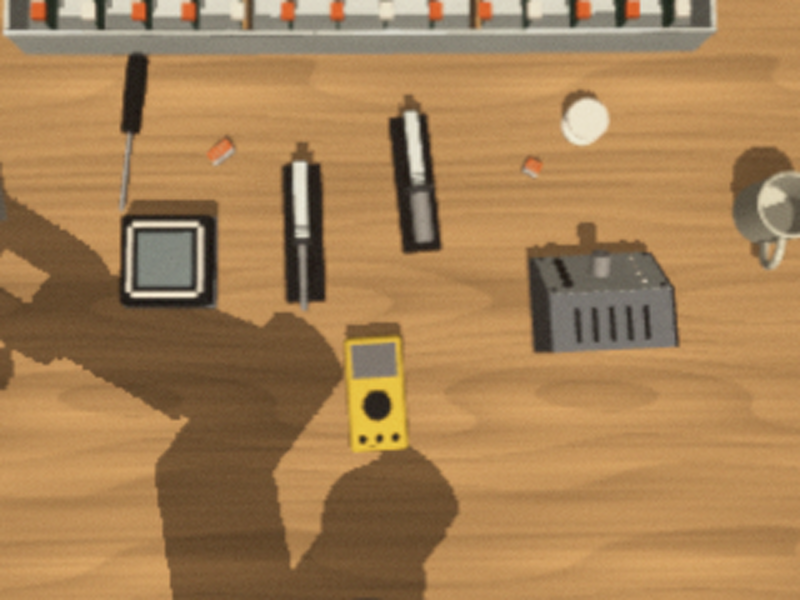

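Both views agree: the slim gauge is at crop px (302,160)-(302,300) in the top view, with its handle away from the robot. The thick gauge lies to its right. The console is on the right, its tube pointing away from the robot at about (600,262), and the reader is on the left at (168,260). Next I'll fit the poses.

Run:
```python
from h import *
for n in ("top","side"):
    P=np.load(f"{n}0.npz")["P"]; x,y,z=np.moveaxis(P,-1,0)
    def box(a,b,c,d,e,f): return P[(x>a)&(x<b)&(y>c)&(y<d)&(z>e)&(z<f)]
    print(n,"bench z",np.nanmedian(box(.35,.75,.12,.16,-.02,.02)[:,2]))
    g=box(.45,.75,.03,.11,.055,.085); 
    h=g[g[:,0]>.60]; r=g[g[:,0]<.555]
    for nm,s in(("handle",h),("rod",r)):
        if len(s)>5:
            p=np.polyfit(s[:,0],s[:,1],1); print(nm,len(s),"y=%.4f x%+.4f"%tuple(p),"x range",np.percentile(s[:,0],[0,2,98,100]).round(4),"z",np.median(s[:,2]).round(4),"yat.60",np.polyval(p,.6).round(4))
    for nm,b in(("base",box(.4,.75,.02,.115,.004,.016)),("reader",box(.4,.65,.14,.32,.04,.06)),("contop",box(.35,.6,-.4,-.18,.108,.122))):
        (cx,cy),s,a=cv2.minAreaRect(b[:,:2].astype(np.float32)); print(nm,len(b),round(cx,4),round(cy,4),np.round(s,3),round(a,2),"z",np.median(b[:,2]).round(4))
    c=box(.35,.6,-.4,-.18,.03,.122); 
    np.save(f"con_{n}.npy",c)
    # panel plane by ransac-ish: points x>top edge
    t=box(.47,.6,-.38,-.2,.03,.112); t=t[np.abs(t[:,1]+.287)>.022]
    for _ in range(5):
        A=np.c_[t[:,:2],np.ones(len(t))]; k=np.linalg.lstsq(A,t[:,2],rcond=None)[0]; rr=np.abs(A@k-t[:,2]); t=t[rr<max(.003,2*np.median(rr))]
    nn=np.array([-k[0],-k[1],1]); nn/=np.linalg.norm(nn); print("panel",len(t),"n",nn.round(3),"yaw",np.degrees(np.arctan2(nn[1],nn[0])).round(2),"k",k.round(4))
    q=box(.48,.56,-.31,-.26,.06,.112); q=q[(q@nn-k[2]*nn[2])>.006]; print("tube pts",len(q)); print(q[np.argsort(q[:,0])].round(4)[::max(1,len(q)//25)].tolist())
```

```text
top bench z -0.0005441741154370572
handle 79 y=0.0197 x+0.0638 x range [0.6002 0.6004 0.6399 0.6402] z 0.0674 yat.60 0.0756
rod 128 y=0.0177 x+0.0641 x range [0.4607 0.4637 0.5544 0.5547] z 0.0637 yat.60 0.0748
base 674 0.5742 0.0685 [0.092 0.348] 89.59 z 0.0087
reader 1292 0.5255 0.2411 [0.108 0.108] 89.71 z 0.0498
contop 1274 0.4486 -0.2902 [0.075 0.151] 2.25 z 0.1158
panel 319 n [0.86  0.04  0.509] yaw 2.65 k [-1.6891 -0.0782  0.9009]
tube pts 64
[[0.5015, -0.2847, 0.0888], [0.5045, -0.2907, 0.0889], [0.5046, -0.285, 0.0878], [0.5077, -0.2946, 0.0853], [0.5077, -0.2918, 0.0849], [0.5078, -0.2797, 0.0851], [0.508, -0.2774, 0.0822], [0.5106, -0.2882, 0.0875], [0.5106, -0.2945, 0.0862], [0.5108, -0.2799, 0.0848], [0.5129, -0.2865, 0.0955], [0.5134, -0.2908, 0.0897], [0.5134, -0.2818, 0.0902], [0.5137, -0.2767, 0.0859], [0.5158, -0.2893, 0.0967], [0.5161, -0.2931, 0.0928], [0.5163, -0.2785, 0.0917], [0.5168, -0.2984, 0.0831], [0.5187, -0.2923, 0.0969], [0.5191, -0.2963, 0.0925], [0.5195, -0.2763, 0.0887], [0.5197, -0.2799, 0.0859], [0.5222, -0.2969, 0.0902], [0.5225, -0.2793, 0.0889],
[... 1255 characters left out ...]
, [0.5148, -0.2769, 0.0874], [0.5152, -0.2941, 0.0768], [0.5152, -0.2874, 0.0878], [0.5155, -0.2918, 0.0937], [0.5155, -0.2925, 0.0879], [0.5163, -0.2924, 0.0801], [0.5164, -0.2801, 0.0902], [0.5164, -0.2855, 0.0908], [0.5165, -0.2794, 0.0959], [0.5171, -0.2843, 0.0952], [0.5174, -0.2894, 0.0951], [0.518, -0.2948, 0.0886], [0.5196, -0.294, 0.0791], [0.5209, -0.2906, 0.0934], [0.5211, -0.2851, 0.0923], [0.5216, -0.2907, 0.0861], [0.5217, -0.2839, 0.0968], [0.5217, -0.2959, 0.0864], [0.5219, -0.2789, 0.0899], [0.5238, -0.2716, 0.0851], [0.5239, -0.2763, 0.0912], [0.5243, -0.2922, 0.0922], [0.5247, -0.2863, 0.0905], [0.5249, -0.2923, 0.085], [0.5249, -0.2969, 0.0913], [0.5367, -0.2797, 0.0699]]
```

```bash
cat >> h.py <<'E'
from scipy.spatial.transform import Rotation as R
S=1  # tool x = S * gauge x
def rot(yaw,el=0.):
    """gauge axis (tip->handle) with yaw and elevation (deg) -> matrix of gauge frame, tool matrix"""
    G=R.from_euler("ZY",[yaw,-el],degrees=True).as_matrix()
    X=S*G[:,0]; Z=-G[:,2]
    return G,np.c_[X,np.cross(Z,X),Z]
def pose(p,yaw,el=0.,gx=.05):
    """TCP pose that puts gauge point at x=0 (z=0) at p, gripped at gauge x=gx"""
    G,T=rot(yaw,el); q=R.from_matrix(T).as_quat()
    return np.array(p)+G[:,0]*gx+G[:,2]*.054, q[[3,0,1,2]]
GO=np.array([.5415,.0743,.060]); GY=1.3
M=np.array([.5265,-.287,.085]); MY=2.2
AX=rot(MY,30)[0][:,0]
W=np.array([.527,.2418,.101])
E
python3 - <<'E'
import h; from h import *
print(telemetry.get_state()["ee_rot"])
for s in (1,-1):
    h.S=s
    for nm,a in (("grasp",(GO,GY)),("up",(GO+[0,0,.12],GY)),("pre",(M+AX*.14,MY,30)),("ins",(M,MY,30)),("read",(W+rot(0)[0][:,0]*.08,0)),("read90",(W+rot(90)[0][:,0]*.08,90)),):
        q=solver.solve_ik(*pose(*a)); print(s,nm,None if q is None else np.round(q,2))
E
```

```text
[-1.28105692e-05  2.24975080e-01  9.74364518e-01 -1.70517955e-06]
1 grasp [-0.07  0.46  1.67 -0.    1.01  1.48]
1 up [-0.07  0.3   1.61 -0.    1.23  1.48]
1 pre [-0.68  0.38  1.6   0.47  0.81  0.59]
1 ins [-0.84  0.29  1.89  0.63  0.71  0.26]
1 read [ 0.18  0.6   1.36 -0.    1.18  1.75]
1 read90 [ 0.43  0.49  1.53 -0.    1.13  0.43]
-1 grasp [-0.07  0.46  1.67 -0.    1.01 -1.67]
-1 up [-0.07  0.3   1.61 -0.    1.23 -1.67]
-1 pre [-0.68  0.38  1.6   0.47  0.81 -2.55]
-1 ins [-0.84  0.29  1.89  0.63  0.71 -2.88]
-1 read [ 0.18  0.6   1.36 -0.    1.18 -1.39]
-1 read90 [ 0.43  0.49  1.53 -0.    1.13 -2.71]
```

Run:
```python
from h import *
t0=telemetry.get_state()["time"]
manip.move_to(*pose(GO+[0,0,.10],GY)); manip.set_gripper(.05)
p,q=pose(GO,GY); print(manip.move_l(p,v=.15,force_limit=15))
manip.set_gripper(0.0,80)
s=telemetry.get_state(); print("w",s["width"],s["grasp_force"],s["ft_force"],s["position"]-p)
manip.move_l(p+[0,0,.10],v=.15)
s=telemetry.get_state(); print("t",s["time"]-t0,s["width"],s["ft_force"],s["ft_torque"])
manip.move_to(*pose(M+AX*.11,MY,30)); manip.pause(.3)
s=telemetry.get_state(); print("t",s["time"],s["width"])
for n in ("top","side"):
    im,d=eyes.capture(n); np.savez(f"{n}1.npz",im=im,P=cloud(n,d))
a,b=[np.load(f"{n}1.npz")["im"] for n in("top","side")]
o=[cv2.resize(i[r:r+100,c:c+100],(400,400),interpolation=cv2.INTER_CUBIC) for i,r,c in((a,130,300),(b,190,260))]
cv2.imwrite("pics/pre.png",np.hstack(o)[...,::-1])
```

```text
False
w 0.014868708846446855 78.43589186668396 [-1.08330147 -0.44984915  5.73196118] [ 7.55137881e-04 -1.51138424e-05  1.31507531e-03]
t 4.5167 0.014595353381580252 [ 0.64872973  0.06682045 -0.48194207] [ 0.00732139 -0.0171967   0.02578725]
t 6.9833 0.014500197544301612
```

View pics/pre.png

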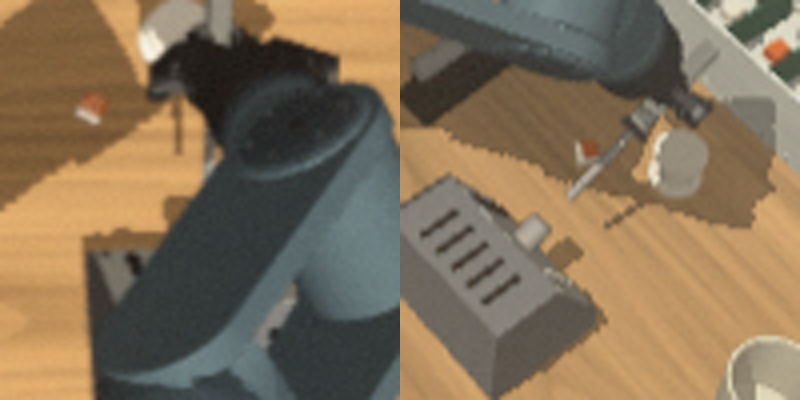

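The gauge is held and its tip shows in the side view at about (570,195). It lines up roughly with the tube mouth at (545,230). I'll measure the rod and the mouth in the same side image.

```bash
cat >> h.py <<'E'
def proj(n,p):
    c=eyes.camera_model(n); T=np.linalg.inv(np.array(c["extrinsics"])); p=np.atleast_2d(p)@T[:3,:3].T+T[:3,3]
    s=p[:,:2]/p[:,2:]; s=s*(1+c["k1"]*(s**2).sum(1,keepdims=True)); K=np.array(c["mtx"],float)
    return np.c_[s[:,0]*K[0,0]+K[0,2],s[:,1]*K[1,1]+K[1,2]]
E
python3 - <<'E'
from h import *
from scipy.optimize import least_squares
G=rot(MY,30)[0]; O=M+AX*.11
D=np.load("side1.npz"); P=D["P"]
L=(P-O)@G  # gauge frame
m=(L[...,0]>-.085)&(L[...,0]<-.004)&(np.hypot(L[...,1],L[...,2])<.014); r=L[m]; print("rod pts",len(r))
for a,b in((-.085,-.06),(-.06,-.03),(-.03,-.004)):
    k=r[(r[:,0]>a)&(r[:,0]<b)]; print(a,len(k),np.median(k,0).round(4))
print("tip min x",np.sort(r[:,0])[:5].round(4))
cam=np.array(eyes.camera_model("side")["extrinsics"])[:3,3]
def fit(pts,rad,yz0=(0,0)):
    f=lambda v:(np.hypot(pts[:,1]-v[0]-v[2]*pts[:,0],pts[:,2]-v[1]-v[3]*pts[:,0])-rad)
    return least_squares(f,[*yz0,0,0],loss="soft_l1",f_scale=.002).x
print("rod axis fit y,z,dy,dz",fit(r[r[:,0]>-.07],.0045).round(4))
for n,f in(("side","side0"),("side","side1"),("top","top0")):
    P=np.load(f+".npz")["P"]; L=(P-M)@G
    m=(L[...,0]>-.02)&(L[...,0]<-.002)&(np.hypot(L[...,1],L[...,2])<.018); t=L[m]
    v=least_squares(lambda v:np.hypot(t[:,1]-v[0],t[:,2]-v[1])-.012,[0,0],loss="soft_l1",f_scale=.002).x
    m2=(abs(L[...,0])<.02)&(np.hypot(L[...,1]-v[0],L[...,2]-v[1])<.010); print(f,len(t),"tube offset y,z",v.round(4),"mouth face x",np.percentile(L[m2][:,0],[10,50,90,98]).round(4), "rms",np.std(np.hypot(t[:,1]-v[0],t[:,2]-v[1])).round(4))
# overlay
im=cv2.resize(D["im"],None,fx=8,fy=8,interpolation=cv2.INTER_CUBIC)[...,::-1].copy()
def ln(p,c):
    q=((proj("side",p)+.5)*8).astype(int); cv2.polylines(im,[q.reshape(-1,1,2)],False,c,1)
ln([O-AX*.08,O],(0,0,255)); 
th=np.linspace(0,2*np.pi,40)[:,None]
ln(M+.012*(np.cos(th)*G[:,1]+np.sin(th)*G[:,2]),(0,255,0)); ln(M-AX*.025+.012*(np.cos(th)*G[:,1]+np.sin(th)*G[:,2]),(255,255,0))
c=(proj("side",M+AX*.05)[0]*8).astype(int); cv2.imwrite("pics/ov.png",im[c[1]-290:c[1]+290,c[0]-390:c[0]+390])
E
```

```text
rod pts 51
-0.085 11 [-0.0695  0.0012  0.0016]
-0.06 20 [-0.0438  0.0006  0.0001]
-0.03 20 [-0.0169  0.0009  0.0012]
tip min x [-0.0775 -0.0746 -0.0726 -0.0724 -0.0695]
rod axis fit y,z,dy,dz [0.0027 0.0006 0.0516 0.018 ]
side0 32 tube offset y,z [ 0.0039 -0.0017] mouth face x [-0.0164 -0.0112 -0.001   0.0008] rms 0.0025
side1 32 tube offset y,z [ 0.0037 -0.0018] mouth face x [-0.0166 -0.003   0.0013  0.0014] rms 0.0022
top0 53 tube offset y,z [0.0007 0.0015] mouth face x [-0.0156 -0.0047 -0.0013 -0.0012] rms 0.0023
```

View pics/ov.png

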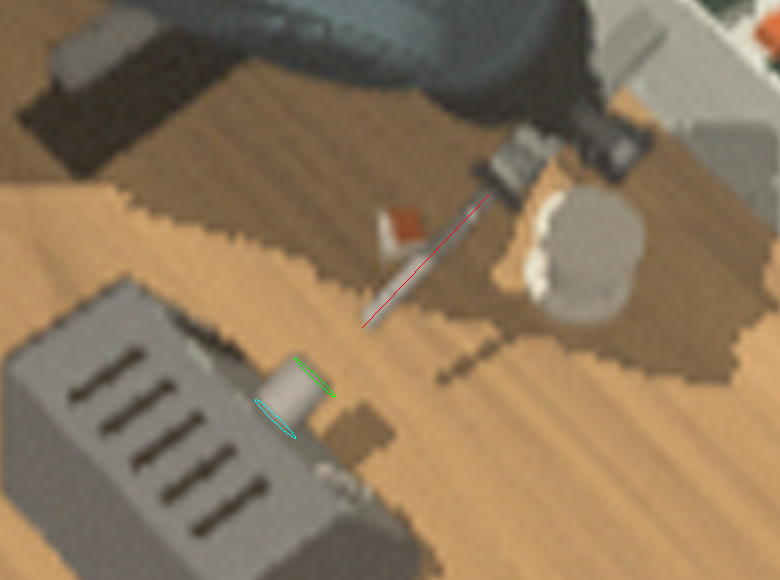

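The overlay shows the rod and mouth within about 1 mm across the view. Depth suggests the tube sits 1–3 mm further in +y, so I'll shift by a compromise and go in by feel.

```bash
cat >> h.py <<'E'
G30=rot(MY,30)[0]
def st(tag,ref=None):
    s=telemetry.get_state(); f=G30.T@np.array(s["ft_force"])
    print(tag,"t%.2f"%s["time"],"f(gauge axes)",f.round(1),"tq",(G30.T@np.array(s["ft_torque"])).round(2), "depth %.4f"%((np.array(s["position"])-pose(M,MY,30)[0])@AX)); return s
E
python3 - <<'E'
from h import *
off=G30[:,1]*.0018
def go(d,v,fl=None): 
    h=manip.move_l(pose(M+off+AX*d,MY,30)[0],v=v,force_limit=fl); st(f"to {d} hit {h}"); return h
st("pre"); go(.09,.1)
if not go(.07,.05,5):
    if not go(.05,.05,5): go(.02,.06,6)
im,d=eyes.capture("side"); np.savez("side2.npz",im=im,P=cloud("side",d))
c=proj("side",M+AX*.03)[0].astype(int)
cv2.imwrite("pics/in.png",cv2.resize(im[c[1]-30:c[1]+30,c[0]-40:c[0]+40],(640,480),interpolation=cv2.INTER_CUBIC)[...,::-1])
E
```

```text
pre t7.08 f(gauge axes) [ 0.4 -0.2 -1.9] tq [-0.02  0.29 -0.01] depth 0.1103
to 0.09 hit False t7.43 f(gauge axes) [-0.4  0.7 -0.8] tq [-0.08  0.28 -0.01] depth 0.0896
to 0.07 hit False t7.98 f(gauge axes) [-0.2 -0.2 -1.7] tq [ 0.01  0.3  -0.05] depth 0.0699
to 0.05 hit False t8.53 f(gauge axes) [-0.7 -0.1 -1.1] tq [0.01 0.28 0.05] depth 0.0498
to 0.02 hit False t9.18 f(gauge axes) [-0.5 -0.1 -0.5] tq [ 0.01  0.27 -0.  ] depth 0.0200
```

View pics/in.png

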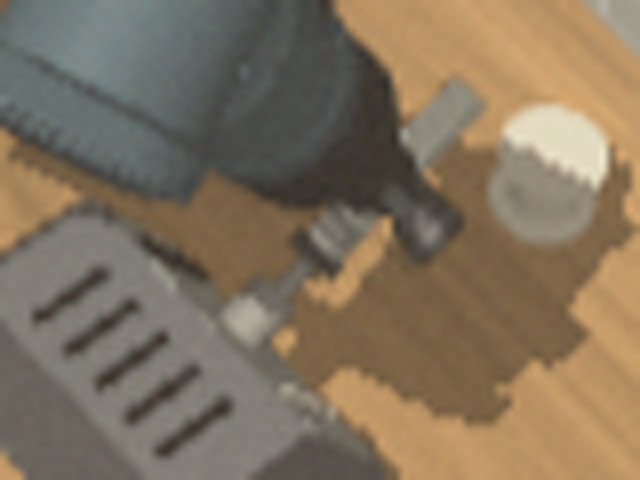

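The rod is inside the tube without contact forces, with the collar at (315,255) and the mouth at (265,300). Next: push until the collar stops, hold, then withdraw.

Run:
```python
from h import *
off=G30[:,1]*.0018
h=manip.move_l(pose(M+off-AX*.012,MY,30)[0],v=.025,force_limit=8); s=st(f"push {h}")
manip.pause(1.0); s=st("held")
im,d=eyes.capture("side")
c=proj("side",M+AX*.03)[0].astype(int)
cv2.imwrite("pics/seat.png",cv2.resize(im[c[1]-30:c[1]+30,c[0]-40:c[0]+40],(640,480),interpolation=cv2.INTER_CUBIC)[...,::-1])
```

```text
push True t10.05 f(gauge axes) [ 2.7 -0.7 -1. ] tq [ 0.   -0.27  0.07] depth 0.0007
held t11.05 f(gauge axes) [ 5.7 -0.7  2.4] tq [-0.22 -0.68  0.09] depth 0.0007
```

View pics/seat.png

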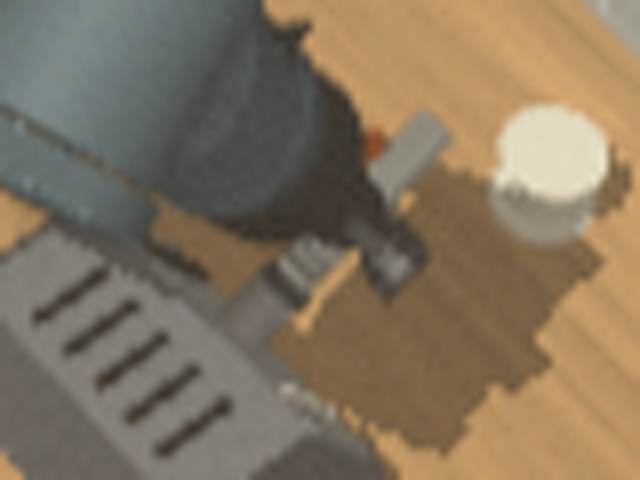

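The collar sits on the mouth at the expected depth. I'll press a little more firmly, hold, draw it out and go above the reader.

Run:
```python
from h import *
off=G30[:,1]*.0018
h=manip.move_l(pose(M+off-AX*.004,MY,30)[0],v=.02,force_limit=8); st(f"press {h}"); manip.pause(.7); st("held")
manip.move_l(pose(M+off+AX*.02,MY,30)[0],v=.06); st("back")
manip.move_l(pose(M+off+AX*.13,MY,30)[0],v=.12); st("out")
p=M+off+AX*.13+[0,0,.08]; manip.move_l(pose(p,MY,30)[0],v=.15)
hi=W+[.08,0,.10]
manip.move_to(*pose(hi,0)); manip.pause(.3); s=st("over")
G=np.eye(3)
for n in("top","side"):
    im,d=eyes.capture(n); P=cloud(n,d); np.savez(f"{n}3.npz",im=im,P=P)
    L=P-hi; m=(L[...,0]>-.09)&(L[...,0]<-.003)&(np.hypot(L[...,1],L[...,2])<.02); r=L[m]
    print(n,len(r),"tip x",np.sort(r[:,0])[:4].round(4))
    for a,b in((-.09,-.06),(-.06,-.03),(-.03,-.003)):
        k=r[(r[:,0]>a)&(r[:,0]<b)]; print("  ",len(k),np.median(k,0).round(4) if len(k) else 0)
    for mk in eyes.masks_of(n,"reader")[:1]: print(n,"reader",mk["score"],np.nanmedian(P[mk["pixels"]],0).round(4))
a,b=[np.load(f"{n}3.npz")["im"] for n in("top","side")]
o=[]
for n,i in(("top",a),("side",b)):
    i=cv2.resize(i,None,fx=5,fy=5,interpolation=cv2.INTER_CUBIC)[...,::-1].copy()
    for p in ([hi-[.08,0,0],hi],[W-[0,0,.05]+[.033*u,.033*v,0] for u,v in((1,1),(1,-1),(-1,-1),(-1,1),(1,1))]):
        cv2.polylines(i,[(5*(proj(n,np.array(p))+.5)).astype(int).reshape(-1,1,2)],False,(0,0,255),1)
    c=(5*proj(n,W)[0]).astype(int); o.append(i[c[1]-300:c[1]+250,c[0]-200:c[0]+200])
cv2.imwrite("pics/read.png",np.hstack(o))
```

```text
press True t11.31 f(gauge axes) [ 2.7 -0.   0.8] tq [ 0.01 -0.13 -0.01] depth 0.0005
held t12.01 f(gauge axes) [-0.6  0.6 -1.9] tq [-0.03  0.36 -0.02] depth 0.0015
back t12.47 f(gauge axes) [-1.5 -0.1 -0.7] tq [0.   0.29 0.02] depth 0.0205
out t13.53 f(gauge axes) [-0.1  0.2 -1.1] tq [-0.02  0.32 -0.03] depth 0.1289
over t16.42 f(gauge axes) [-0.5  0.8 -1.5] tq [0.01 0.02 0.02] depth 0.1658
top 0 tip x []
   0 0
   0 0
   0 0
top reader 0.68 [ 0.6316 -0.0583  0.0098]
side 38 tip x [-0.0768 -0.0759 -0.0714 -0.0697]
   10 [-0.0683 -0.0021  0.0002]
   15 [-0.0456 -0.0024  0.001 ]
   13 [-0.0156  0.0006  0.0017]
side reader 0.8 [0.5213 0.2252 0.0477]
```

View pics/read.png

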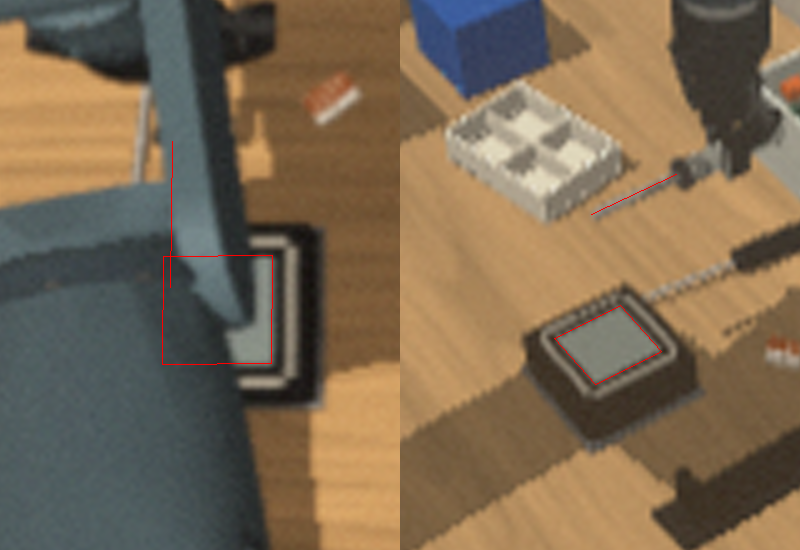

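The gauge hangs over the reader in the side view, with the tip at (592,213) on the prediction. The top view is blocked by the arm. I'll lower it and check.

Run:
```python
from h import *
lo=W+[.08,0,0]
manip.move_l(pose(lo,0)[0],v=.08); manip.pause(.5)
s=telemetry.get_state(); print(s["time"],s["width"],s["grasp_force"],(s["position"]-pose(lo,0)[0]).round(4),np.abs(s["qd"]).max())
im,d=eyes.capture("side"); P=cloud("side",d); L=P-lo
m=(L[...,0]>-.09)&(L[...,0]<.03)&(np.hypot(L[...,1],L[...,2])<.02); r=L[m]
print("slopes y,z",np.polyfit(r[:,0],r[:,1],1).round(3),np.polyfit(r[:,0],r[:,2],1).round(3),"tip",r[:,0].min())
k=10; i=cv2.resize(im,None,fx=k,fy=k,interpolation=cv2.INTER_CUBIC)[...,::-1].copy()
for p in ([lo-[.08,0,0],lo-[.08,0,.05]],[lo-[.08,0,0],lo+[.1,0,0]],[W-[0,0,.05]+[.033*u,.033*v,0] for u,v in((1,1),(1,-1),(-1,-1),(-1,1),(1,1))]):
    cv2.polylines(i,[(k*(proj("side",np.array(p))+.5)).astype(int).reshape(-1,1,2)],False,(0,0,255),1)
c=(k*proj("side",lo-[.03,0,.02])[0]).astype(int); cv2.imwrite("pics/final.png",i[c[1]-280:c[1]+280,c[0]-350:c[0]+350])
```

```text
18.5167 0.014612531619853509 78.80498170852661 [-0.  0.  0.] 0.00229845802752245
slopes y,z [-0.033 -0.002] [0.039 0.003] tip -0.07864779931095844
```

View pics/final.png

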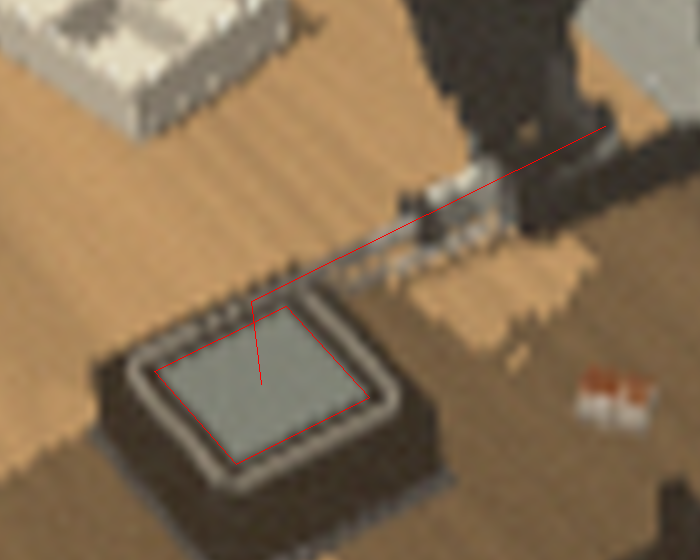

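The rod follows the predicted line to a tip near (252,300), about level. The window outline fits, and the gripper is clear.

```bash
python3 -c "
from station import manip; print(manip.finish_job())"
```

```text
the job is handed in; nothing more can be done
None
```

The job is handed in: the slim gauge went into the tube until its collar stopped at the mouth, was held there about 1 s and drawn right out, and is now held level with its tip about 5 cm above the reader window (final position checked in the side camera only, as the arm blocked the top view).

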